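Reset a sliding stock rest to its next hole

TASK

Take the steel limit pin out of the wooden rack and push it all the way into the second free hole ahead of the sliding tube section, so that the section cannot run too far. Then pull up the section's black plunger knob, slide the section one hole forward (towards the limit pin) and let the plunger pin drop fully home in that next hole. Finish while still gripping the knob with the pin held home: do not let go of it, and leave the piston, wood block and pliers alone.

Things in the scene. Friction and masses are not known exactly. Their poses are not given: they have to be found in the camera images.
- rail: Fixed drilled aluminium bar, 36 mm wide, 300 long, top 42 mm and underside 12 mm above the bench; a dark foot at each end, 48 mm high, 147 to 169 mm from the middle. Origin on the bench under its middle; y along the bar = forward for the section, z up. Five 12 mm through holes on its centreline at y = -100 (hidden), -50 (plunger starts here), 0, 50, 100 mm.
- next_hole (a point): Middle of the mouth, in the bar's top face, of the next hole: where the plunger pin must go (50 mm forward of where it starts). Same axes as the rail.
- stop_hole (a point): Middle of the mouth, in the bar's top face, of the hole for the limit pin: the second free hole ahead of the section, 50 mm beyond next_hole. One more free hole lies 50 mm farther on; it stays empty.
- section (a joint): Slide of the grey tube section on the bar (48 mm wide, 114 long, top 48 mm above the bench, front edge 34 mm ahead of the plunger axis, roller rest 66 mm behind it, to 64 mm high). 0 at the start, grows forward (rail +y), 0.050 m at the next hole; friction about 2 N. Locked while the plunger pin is in a hole, with 2 mm play each way.
- plunger: Spring plunger on the section: upright round black knob, 25 mm diameter, 28 high, over an 8 mm round-ended steel pin. Origin mid-knob, 81 mm above the bench when home, z up. A steel collar below it (20 mm, 28 at its foot) reaches 63 mm high. The pin goes 10 mm into the bar: lift 12 to 16 mm to slide (end stop 18 mm). Spring pulls down with 4 N home, 6.5 N fully up.
- limit_pin: Loose steel pin of 35 to 70 g, upright in the rack: shank 8 mm diameter, 30 long, foot tapering over 6 mm to 3 mm diameter; collar 16 mm diameter, 3 thick; round grip of 13 mm diameter from 3 to 36 mm above the collar's underside. Origin on its axis at the collar's underside, z up; the collar rests on the top face of what the pin is in (40 mm above the bench in the rack, 42 mm on the bar).
- pin_tip (a point): Foot of the limit pin's shank, 30 mm below its origin.
- pin_rack: Fixed wooden block 80 x 46 x 40 mm with two upright 12 mm holes at x = -20 and +20 mm of its frame; the limit pin stands in the one at -20. Origin under its middle. Around the work: a buffing machine 0.3 m tall stands behind the bar (x > 0.56, y -0.2 to 0.2) and a bench grinder at the left (x > 0.41, y > 0.37, 0.29 m tall): travel in front of them.
- piston: Bystander: grey engine piston standing on its crown, 67 x 68 x 58 mm, origin under its middle. To be left alone.
- wood_block: Bystander: wooden offcut 45 x 92 x 36 mm, origin under its middle. To be left alone.
- pliers: Bystander: pliers lying flat, 64 x 192 x 12 mm, origin under the middle. To be left alone.

How it is judged:
By the outcome, as a careful person would: the job done as asked, in the order asked, and still so for the second after the job is handed in, while the arm keeps its last pose, push and grip.
It also fails if it takes over 56 s, if anything falls off the work surface, if the arm or the gripper's body presses on something with over 40 N, if the wrist force passes 120 N, or if a joint passes its speed limit or range.

ROBOT

A 7-joint arm with a two-finger parallel gripper is mounted at the origin on a cart in front of the work surface, level with it; the furniture and walls round the work are solid. World frame = base frame: x ahead of the robot, y to its left, z up, the work surface at z = 0. Lengths are in mm, angles in rad, forces in N, time in s.
With the tool pointing down it reaches from about 400 to 875 mm from the base axis. Payload 4.4 kg.
Tool frame: the origin (TCP) lies at the very end of the fingers, on their centre line; the grasp point (between the pads) lies 19 mm behind it; z points along the fingers, x is the direction in which the jaws open and shut, and the axes are right-handed (so a half turn about z gives the same grasp; the last joint's range is limited). The gripper opens to 85 mm and grips with 20 to 120 N. Pads are 22 mm wide; open, the fingers measure 114 mm over their backs; the gripper's body (76 mm by 85 mm) begins 54 mm behind the grasp point. The pads swing forward as they close: fully open they stand 13 mm farther back than shut.
Start: joints at [1.238, 0.628, 0.038, 1.517, -0.027, 0.996, -0.02], TCP at [171.397, -627.009, 231.313] pointing down, gripper open.
Joint ranges: [-3.06, 3.06], [-0.37, 2.12], [-1.25, 1.32], [0.18, 2.47], [-1.1, 4.24], [0.23, 1.98], [-2.94, 2.94]. Speed limits (rad/s): [2.57, 2.57, 3.14, 3.14, 3.14, 3.14, 3.14].

INTERFACE

Orientations are given as [roll, pitch, yaw] about the fixed x, y, z axes, in that order (R = Rz(yaw) Ry(pitch) Rx(roll)).
In Python, from cell import ctrl, get_image, job, models gives the robot as it stands.
- The arm moves only by the tool move_arm, never from a script. Its argument "moves" is a list that holds one entry, the list of rows, each a list of 6 numbers: the shift along the tool's x, y, z in m, then the turn, a rotation vector about the tool's x, y, z in rad. A call has 1 to 20 rows; each row is the pose to reach, as a shift and turn from the pose commanded when the call began, along the tool's axes at that moment; what a row does not reach only later rows make up. A row lasts 1/8 s, in which the tool goes at most 62.5 mm and 10.7 degrees, less where a joint would pass 70% of its speed; a pose out of reach is approached as far as the arm can. A call with a gripper value outside its range is refused whole. "jaw" is the opening, from 0 (shut) to 1 (fully open), set as the call begins (left out, the last holds). The fingers move at their own pace and stop on an object; the grip force is fixed at half the most. Time passes only in rows, so rows that repeat a pose let the fingers close. It gives the time, the measured TCP pose, the force and the opening at its end, in the units of the state.
- ctrl.read_state(): the state, without advancing time (a new reading comes with each control period).
- get_image(name): name is "scene" or "top"; returns a dict with "color" (480x640x3 uint8, blue, green, red), "fov_y" (degrees; the focal length in pixels is half the picture's height over the tangent of half this angle, whatever the lens; pixels are square), "cx", "cy" (the principal point, pixels), "origin" and "orientation" of the camera in the world. Camera axes: x right, y up, looking along -z (the intrinsics and any distortion apply to the point x, -y, -z); pixel columns grow to the right and rows downward; lengths in mm; the calibration is good to about 2 mm. A picture is of the moment at which its call begins. There is no depth.
- job.finish_job(): hands the job in, once; it reports no verdict.
Trained networks look in the newest picture that a camera, given by its name, has taken for a name from the list of things; names that differ only in an ending like _2 or _b are one class to them, and where a whole thing is asked for, a point or a joint stands for the part that bears it (a point fixed in the world has none). Each returns a list of dicts, best first, with "score" (0 to 1); they miss things now and then, are a little off and sometimes report something else, mostly with a low value. They report only what shows in the picture. A call takes as long as a camera call.
- models.cut_out(camera, thing): "pixels" (480x640 bool, what is visible of it) and "uv" ([column, row] in pixels, amid what is visible of it).
- models.place_of(camera, thing): "uv" ([column, row] in pixels: a listed point, or the origin of a listed thing).
The state is a dict: "clock": time; "qpos": joint angles; "qd": joint speeds; "tau": joint torques, N m; "eef_pos": TCP position; "tool_rot": TCP orientation; "force": force on the tool from outside, world axes, zero at the start; "torque": the same for the moment, N m; "width": finger opening in mm.
Only numpy, scipy, OpenCV 4.12 (cv2) and the standard library are available. Lean on these libraries where they do the work, as an engineer would, in place of code of your own. Each camera call takes 0.05 s, during which the arm holds its last target.

## Working session

There is one attempt and no reset: what is moved stays moved. The work goes in short steps, Python scripts to look and compute and a tool call to move; the robot and the scene stay as the last step left them, time stands still between calls to the robot, and variables do not carry over. Pictures are saved under pics/ and viewed, and the job is handed in when it is done.

Besides the shell and the picture viewer there is one more tool, called after "Emit:" by a JSON object that holds its "fn" and its "kwargs". move_arm: Moves the arm, as the interface text tells. Its arguments: {"type":"object","properties":{"moves":{"type":"array","items":{"type":"array","items":{"type":"array","items":{"type":"number"}}}},"jaw":{"type":"number"}},"required":["moves"]}

```bash
ls; mkdir -p pics; python3 - <<'E'
from cell import ctrl,get_image,job,models
import cv2
s=ctrl.read_state(); print(s)
for n in("scene","top"):
    im=get_image(n); cv2.imwrite(f"pics/{n}0.png",im["color"]); print(n,{k:v for k,v in im.items() if k!="color"})
    for t in("rail","next_hole","stop_hole","section","plunger","limit_pin","pin_tip","pin_rack","piston","wood_block","pliers"):
        r=models.place_of(n,t); print(t,[(x["uv"],round(x["score"],2)) for x in r[:2]])
E
```

```text
pics
{'clock': 0.0, 'qpos': array([ 1.23822804,  0.62934354,  0.03845398,  1.51838992, -0.02699331,
        0.99631808, -0.01997661]), 'qd': array([-0.00102316,  0.00095336, -0.00064728, -0.00040035,  0.00122533,
        0.00130012, -0.00038782]), 'tau': array([ 7.64836932e-04, -5.63386703e+01,  1.22589592e+00, -1.93442667e+01,
        1.07607615e-02,  1.05659687e-02, -2.10756340e-06]), 'eef_pos': array([ 171.19875644, -626.38180004,  230.38400078]), 'tool_rot': array([ 3.14155389e+00,  1.94011920e-03, -1.30401128e+00]), 'force': array([-0.58422901,  0.04196494, -0.18172944]), 'torque': array([-0.01220339, -0.00966033, -0.00785404]), 'width': 85.53353433478759}
scene {'fov_y': 53.78727900599709, 'cx': 315.4482139122422, 'cy': 237.376569569204, 'origin': array([-64.99538836, 712.60799386, 529.53501182]), 'orientation': array([ 1.11240167, -0.00412823, -2.45328966])}
rail [([333.5, 272.5], 0.68)]
next_hole [([339.5, 256.5], 0.91)]
stop_hole [([318.3, 262.3], 0.55)]Traceback (most recent call last):
  File "<stdin>", line 7, in <module>
ValueError: it knows: limit_pin, next_hole, pin_rack, pin_tip, piston, pliers, plunger, rail, stop_hole, wood_block
```

```bash
cat > h.py <<'E'
import numpy as np,cv2
from scipy.spatial.transform import Rotation as R
from cell import ctrl,get_image,job,models
def cam(im):
    return np.array(im["origin"]),R.from_euler('xyz',im["orientation"]).as_matrix(),240/np.tan(np.radians(im["fov_y"]/2)),im["cx"],im["cy"]
def ray(im,uv):
    o,M,f,cx,cy=cam(im); d=M@np.array([(uv[0]-cx)/f,-(uv[1]-cy)/f,-1]); return o,d
def atz(im,uv,z):
    o,d=ray(im,uv); return o+d*(z-o[2])/d[2]
def proj(im,p):
    o,M,f,cx,cy=cam(im); q=M.T@(np.array(p,float)-o); return np.array([cx+f*q[0]/-q[2],cy-f*q[1]/-q[2]])
def tri(a,ua,b,ub):
    o1,d1=ray(a,ua);o2,d2=ray(b,ub);d1=d1/np.linalg.norm(d1);d2=d2/np.linalg.norm(d2)
    t=np.linalg.lstsq(np.c_[d1,-d2],o2-o1,rcond=None)[0];p,q=o1+t[0]*d1,o2+t[1]*d2
    return (p+q)/2,np.linalg.norm(p-q)
E
python3 - <<'E'
from h import *
np.set_printoptions(precision=1,suppress=True)
S=get_image("scene");T=get_image("top")
cv2.imwrite("pics/scene1.png",S["color"]);cv2.imwrite("pics/top1.png",T["color"])
print({k:v for k,v in T.items() if k!="color"})
z=dict(rail=0,next_hole=42,stop_hole=42,plunger=81,limit_pin=40,pin_tip=10,pin_rack=0,piston=0,wood_block=0,pliers=0)
for t in z:
    a=models.place_of("scene",t);b=models.place_of("top",t)
    print(t,z[t])
    for n,im,r in(("s",S,a),("t",T,b)):
        for x in r[:2]: print("  ",n,x["uv"],round(x["score"],2),atz(im,x["uv"],z[t]))
    if a and b: print("   tri",*tri(S,a[0]["uv"],T,b[0]["uv"]))
E
```

```text
{'fov_y': 45.36165120030053, 'cx': 325.2105968278753, 'cy': 242.92518190779924, 'origin': array([ 330.8,   29.2, 1341.3]), 'orientation': array([ 0.1, -0. , -1.6])}
rail 0
   s [335.1, 272.4] 0.98 [471.2 -10.9   0. ]
   s [346.5, 216.6] 0.62 [ 631.7 -273.7    0. ]
   t [329.2, 257.1] 0.67 [469.1 -10.4   0. ]
   t [352.9, 261.6] 0.49 [458.1 -66.    0. ]
   tri [469.6 -10.    0.9] 1.5493140526547802
next_hole 42
   s [336.7, 254.5] 0.96 [472.4 -16.5  42. ]
   t [331.4, 252.8] 0.82 [474.6 -14.3  42. ]
   tri [473.2 -15.1  42.4] 3.03698124165121
stop_hole 42
   s [319.2, 262.6] 0.69 [478.9  35.7  42. ]
   s [410.7, 225.4] 0.29 [ 423.7 -253.5   42. ]
   t [305.2, 253.4] 0.73 [473.6  45.3  42. ]
   tri [472.4  44.9  48.4] 1.251405409222609
plunger 81
   s [356.3, 231.3] 0.53 [461.2 -71.6  81. ]
   s [417.5, 213.0] 0.25 [ 407.2 -249.6   81. ]
   t [352.9, 259.2] 0.4 [455.7 -60.3  81. ]
   tri [454.5 -60.3  87.3] 1.467998345889283
limit_pin 40
   s [421.0, 211.6] 0.45 [ 447.8 -351.8   40. ]
   t [350.1, 260.2] 0.42 [457.5 -56.8  40. ]
   t [471.9, 267.1] 0.41 [ 439.8 -335.3   40. ]
   tri [386.5 -75.3 158.9] 129.80147934924543
pin_tip 10
   s [421.9, 227.0] 0.53 [ 428.4 -326.8   10. ]
pin_rack 0
   s [410.2, 226.8] 0.98 [ 462.4 -328.     0. ]
   t [469.4, 259.2] 0.62 [ 461.9 -341.3    0. ]
   tri [ 465.4 -341.3   -5.9] 6.745049795088028
piston 0
   s [242.1, 329.5] 0.95 [477.3 259.    0. ]
   s [337.3, 273.0] 0.62 [466.  -11.9   0. ]
   t [219.7, 254.3] 0.81 [477.4 245.8   0. ]
   t [309.1, 254.6] 0.45 [475.3  36.7   0. ]
   tri [481.5 250.   -7.9] 8.598402523350149
wood_block 0
   s [233.6, 386.3] 0.75 [382.1 364.4   0. ]
   t [165.2, 299.4] 0.83 [373.3 369.8   0. ]
   tri [374.1 368.8   7.9] 2.824153911791883
pliers 0
   s [347.8, 219.4] 0.73 [ 617.7 -260.5    0. ]
   t [439.4, 184.5] 0.74 [ 642.2 -276.4    0. ]
   tri [ 640.3 -282.6  -13.3] 11.714734823756464
```

View pics/scene0.png

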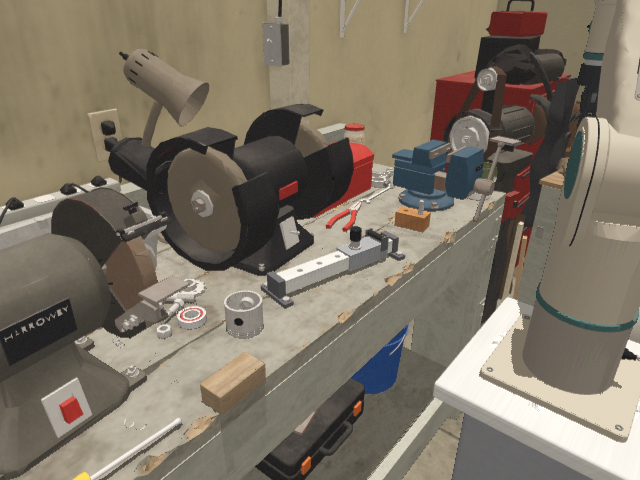

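View pics/top1.png

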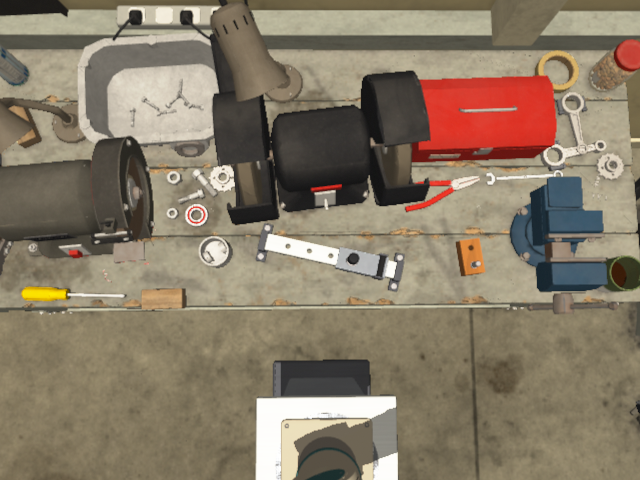

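The top view shows the bar from (265,243) to (400,270), with the knob at (353,258). The orange rack is at (470,257), and the pin in it is around (475,265).

```bash
python3 - <<'E'
import cv2
t=cv2.imread("pics/top1.png");s=cv2.imread("pics/scene1.png")
cv2.imwrite("pics/ct.png",cv2.resize(t[215:305,245:405],None,fx=5,fy=5,interpolation=cv2.INTER_CUBIC))
cv2.imwrite("pics/cr.png",cv2.resize(t[225:285,440:510],None,fx=8,fy=8,interpolation=cv2.INTER_CUBIC))
cv2.imwrite("pics/cs.png",cv2.resize(s[190:310,250:450],None,fx=4,fy=4,interpolation=cv2.INTER_CUBIC))
E
```

```text
(no output)
```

View pics/ct.png

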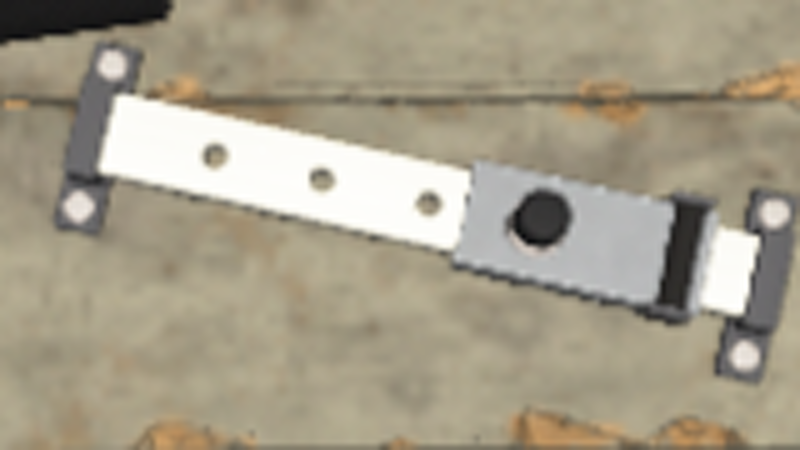

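View pics/cr.png

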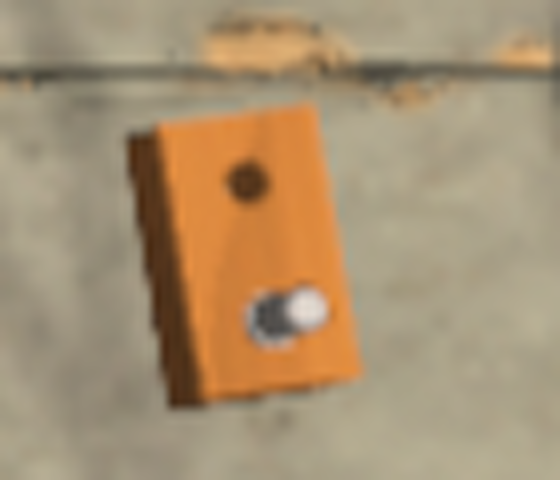

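View pics/cs.png

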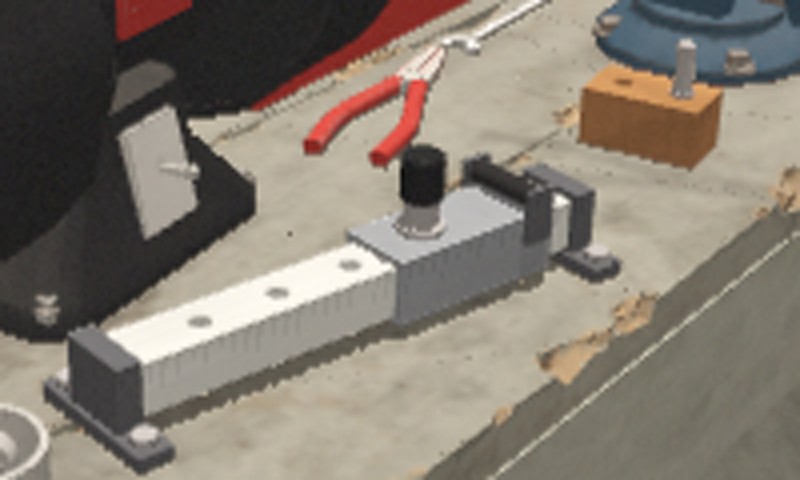

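```bash
python3 - <<'E'
from h import *
np.set_printoptions(precision=1,suppress=True)
S=get_image("scene");T=get_image("top")
ct=lambda x,y:((x+.5)/5+245-.5,(y+.5)/5+215-.5)
cr=lambda x,y:((x+.5)/8+440-.5,(y+.5)/8+225-.5)
cs=lambda x,y:((x+.5)/4+250-.5,(y+.5)/4+190-.5)
for n,a,b,z in(("next",ct(428,203),cs(349,265),42),("stop",ct(321,179),cs(277,292),42),("last",ct(215,155),cs(200,321),42),
  ("knobtop",ct(541,218),cs(424,156),95),("pintop",cr(306,308),cs(687,42),76),("collar",cr(272,318),cs(684,95),42),("rackhole",cr(247,182),cs(624,81),40)):
    print(n,atz(T,a,z),atz(S,b,z),*tri(S,b,T,a))
# yaw
p=atz(T,ct(428,203),42);q=atz(T,ct(215,155),42);print("rail y dir",np.degrees(np.arctan2(*(q-p)[[1,0]])),np.linalg.norm(q-p))
for x,y in((160,125),(315,105),(362,375),(205,402)): print("rack",atz(T,cr(x,y),40))
# finger marks
E
```

```text
next [469.1 -11.5  42. ] [468.3 -11.7  42. ] [468.8 -11.7  41.9] 0.7777381549856077
stop [480.4  37.1  42. ] [479.4  36.2  42. ] [479.8  36.7  42.1] 1.3170700099141763
last [491.7  85.3  42. ] [490.5  84.9  42. ] [491.3  84.9  41.8] 1.1519919987068095
knobtop [456.5 -59.2  95. ] [453.6 -57.2  95. ] [456.1 -59.7  93.5] 1.4077322706863928
pintop [ 445.7 -338.8   76. ] [ 445.7 -342.    76. ] [ 444.9 -338.8   77.2] 1.4869481807852625
collar [ 446.  -338.8   42. ] [ 440.8 -336.3   42. ] [ 444.7 -340.3   39.7] 3.416057980735125
rackhole [ 485.4 -333.8   40. ] [ 484.8 -336.    40. ] [ 484.6 -334.    40.8] 1.5222684774747275
rail y dir 76.84861690745808 99.42428633201267
rack [ 502.  -309.4   40. ]
rack [ 507.5 -354.4   40. ]
rack [ 429.7 -364.5   40. ]
rack [ 422.3 -319.2   40. ]
```

```bash
cat >> h.py <<'E'
def rel(cmd,target,yaw=None):
    """cmd=(x,y,z,yaw) commanded; target xyz -> shift in m in tool axes"""
    c=np.array(cmd[:3]);w=cmd[3]
    M=R.from_euler('xyz',[np.pi,0,w]).as_matrix()
    d=M.T@(np.array(target)-c)/1000
    return np.round(d,4), (0 if yaw is None else round(-(yaw-w),4))
E
python3 - <<'E'
from h import *
c=(171.4,-627,231.3,-1.304);Y=np.radians(-103.15)
for t in((250,-490,250),(330,-360,250),(445.5,-339.2,250),(445.5,-339.2,140)): print(rel(c,t,Y))
E
```

```text
(array([-0.1114, -0.1119, -0.0187]), np.float64(0.4963))
(array([-0.2157, -0.2234, -0.0187]), np.float64(0.4963))
(array([-0.2054, -0.3403, -0.0187]), np.float64(0.4963))
(array([-0.2054, -0.3403,  0.0913]), np.float64(0.4963))
```

Emit:
{"fn": "move_arm", "kwargs": {"moves": [[[-0.037,-0.037,-0.01,0,0,0],[-0.074,-0.074,-0.019,0,0,0],[-0.111,-0.112,-0.019,0,0,0.1],[-0.146,-0.149,-0.019,0,0,0.2],[-0.181,-0.186,-0.019,0,0,0.35],[-0.216,-0.223,-0.019,0,0,0.496],[-0.21,-0.282,-0.019,0,0,0.496],[-0.2054,-0.3403,-0.019,0,0,0.496],[-0.2054,-0.3403,0.03,0,0,0.496],[-0.2054,-0.3403,0.0813,0,0,0.496],[-0.2054,-0.3403,0.0813,0,0,0.496],[-0.2054,-0.3403,0.0813,0,0,0.496]]], "jaw": 1.0}}

```text
clock: 2.9
eef_pos: [446.3, -340.1, 151.6]
tool_rot: [-3.139, -0.001, -1.8]
force: [0.2, -0.5, 0.4]
width: 85.7
```

```bash
python3 - <<'E'
from h import *
np.set_printoptions(precision=2,suppress=True)
s=ctrl.read_state();print(s["clock"],s["eef_pos"],s["tool_rot"],s["force"],s["qpos"],s["width"])
S=get_image("scene");T=get_image("top")
u=proj(T,s["eef_pos"]).astype(int);v=proj(S,s["eef_pos"]).astype(int);print(u,v)
a=cv2.resize(T["color"][205:315,410:530],(400,367));b=cv2.resize(S["color"][v[1]-60:v[1]+60,v[0]-55:v[0]+55],(400,436))
o=np.zeros((436,800,3),np.uint8);o[:367,:400]=a;o[:,400:]=b;cv2.imwrite("pics/m1.png",o)
E
```

```text
2.9 [ 446.32 -340.11  151.6 ] [-3.14 -0.   -1.8 ] [ 0.16 -0.54  0.39] [ 0.53  0.61  0.11  1.85 -0.1   0.69 -1.1 ] 85.74116092802427
[488 259] [423 172]
```

View pics/m1.png

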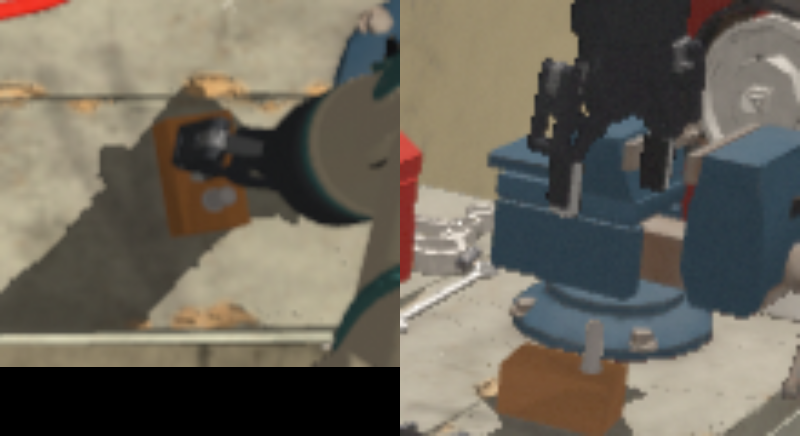

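The scene crop shows the open fingers straddling the pin, with the tips' midpoint near (608,200) and the pin top below at (595,320). I'm descending and closing now.

Emit:
{"fn": "move_arm", "kwargs": {"moves": [[[0,0,0.03,0,0,0],[0,0,0.06,0,0,0],[0,0,0.08,0,0,0],[0,0,0.095,0,0,0],[0,0,0.103,0,0,0],[0,0,0.103,0,0,0],[0,0,0.103,0,0,0]]]}}

```text
clock: 3.88
eef_pos: [446.0, -339.6, 47.8]
tool_rot: [-3.14, -0.001, -1.8]
force: [1.0, -0.1, 0.3]
width: 85.5
```

Emit:
{"fn": "move_arm", "kwargs": {"moves": [[[0,0,0,0,0,0],[0,0,0,0,0,0],[0,0,0,0,0,0],[0,0,0,0,0,0],[0,0,0,0,0,0],[0,0,0,0,0,0],[0,0,0,0,0,0],[0,0,0,0,0,0]]], "jaw": 0.0}}

```text
clock: 4.88
eef_pos: [445.6, -339.2, 47.2]
tool_rot: [-3.141, -0.0, -1.8]
force: [-1.0, 0.1, 3.8]
width: 11.2
```

```bash
cat >> h.py <<'E'
def snap(name,z=6,h=45,off=(0,0,0)):
    s=ctrl.read_state();print(round(s["clock"],2),np.round(s["eef_pos"],1),np.round(s["tool_rot"],3),"F",np.round(s["force"],1),"w",round(s["width"],1))
    o=np.zeros((400,800,3),np.uint8)
    for i,n in enumerate(("scene","top")):
        im=get_image(n);v=proj(im,s["eef_pos"]+np.array(off)).astype(int)
        c=im["color"][v[1]-h:v[1]+h,v[0]-h:v[0]+h];o[:,400*i:400*i+400]=cv2.resize(c,(400,400),interpolation=cv2.INTER_CUBIC);print(n,"crop origin",v-h,"scale",400/(2*h))
    cv2.imwrite(f"pics/{name}.png",o)
E
python3 -c "
from h import *
snap('g1')"
```

```text
4.88 [ 445.6 -339.2   47.2] [-3.141 -0.    -1.8  ] F [-1.   0.1  3.8] w 11.2
scene crop origin [374 165] scale 4.444444444444445
top crop origin [429 219] scale 4.444444444444445
```

View pics/g1.png

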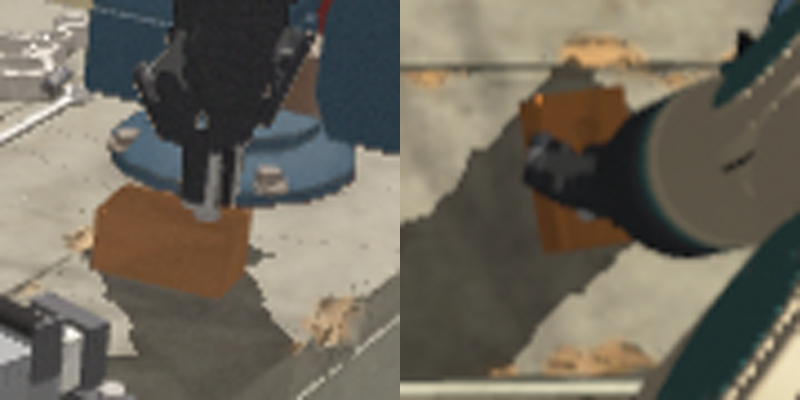

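The pin is gripped: in the scene crop it shows between the fingers at (210,190), and the fingertips sit just above its collar. Next I lift.

Emit:
{"fn": "move_arm", "kwargs": {"moves": [[[0,0,-0.01,0,0,0],[0,0,-0.03,0,0,0],[0,0,-0.06,0,0,0],[0,0,-0.1,0,0,0],[0,0,-0.12,0,0,0],[0,0,-0.12,0,0,0],[0,0,-0.12,0,0,0]]]}}

```text
clock: 5.85
eef_pos: [445.0, -338.7, 166.2]
tool_rot: [3.14, 0.001, -1.8]
force: [0.1, 0.6, -0.3]
width: 10.8
```

```bash
python3 - <<'E'
from h import *
snap('l1')
Y=np.radians(-74.7)-.496
c=(445.5,-339.2,167,-1.304-.496)
for t in((462,-150,167),(479.8,36.8,167),(479.8,36.8,100)): print(rel(c,t,np.radians(-103.15)))
E
```

```text
5.85 [ 445.  -338.7  166.2] [ 3.14e+00  1.00e-03 -1.80e+00] F [ 0.1  0.6 -0.3] w 10.8
scene crop origin [379 121] scale 4.444444444444445
top crop origin [445 214] scale 4.444444444444445
(array([-0.188 ,  0.0269,  0.    ]), np.float64(0.0003))
(array([-0.374,  0.052,  0.   ]), np.float64(0.0003))
(array([-0.374,  0.052,  0.067]), np.float64(0.0003))
```

View pics/l1.png

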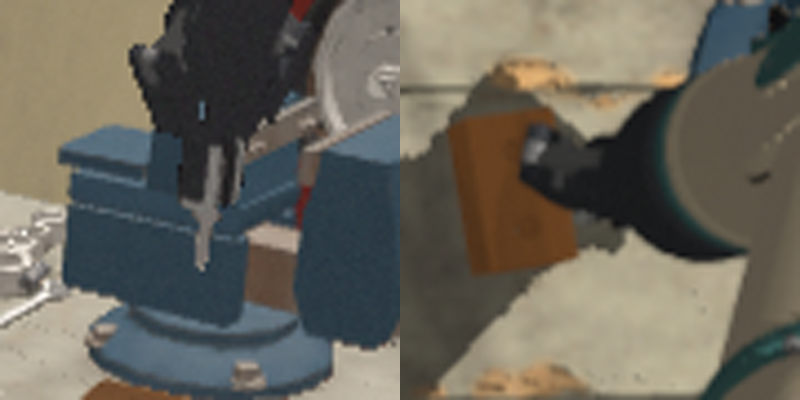

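```bash
python3 - <<'E'
from h import *
np.set_printoptions(precision=1,suppress=True)
S=get_image("scene")
for dz in(33,0,-4,-37):
    p=proj(S,(445,-338.7,166.2+dz));print(dz,p,(p-[379,121])*4.444)
for ax in((1,0,0),(0,1,0)): print(proj(S,np.array([445,-338.7,129])+10*np.array(ax))-proj(S,(445,-338.7,129)))
print([ (r["uv"],r["score"]) for r in models.place_of("scene","pin_tip")],[ (r["uv"],r["score"]) for r in models.place_of("scene","limit_pin")])
c=cv2.resize(S["color"][120:190,390:460],None,fx=8,fy=8,interpolation=cv2.INTER_CUBIC);cv2.imwrite("pics/l2.png",c)
E
```

```text
33 [426.1 154. ] [209.4 146.5]
0 [424.7 166.9] [203.1 203.8]
-4 [424.5 168.4] [202.4 210.7]
-37 [423.1 181. ] [196.2 266.4]
[-3.5 -0.9]
[-1.9  1. ]
[([235.8, 387.2], 0.48), ([424.0, 182.6], 0.42), ([426.5, 169.6], 0.36)] [([424.4, 170.6], 0.41)]
```

View pics/l2.png

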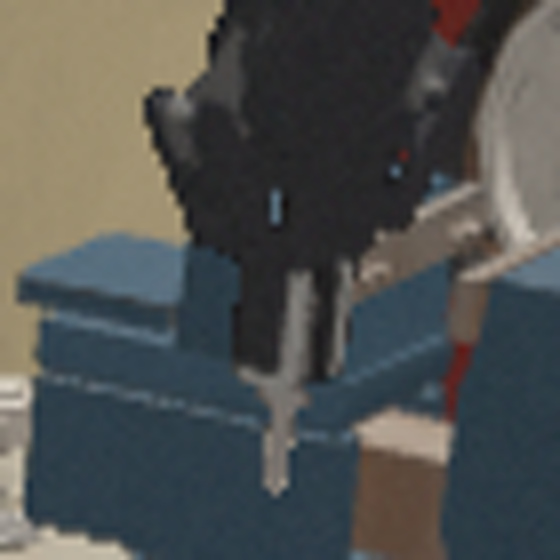

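The pin hangs vertical: its lean in the image, 23/210, matches the perspective prediction of 0.11. Its tip is at about (424,181). Next I move it to above the stop hole.

Emit:
{"fn": "move_arm", "kwargs": {"moves": [[[-0.03,0.004,0,0,0,0],[-0.08,0.011,0,0,0,0],[-0.14,0.02,0,0,0,0],[-0.2,0.028,0,0,0,0],[-0.26,0.036,0,0,0,0],[-0.32,0.045,0,0,0,0],[-0.36,0.05,0,0,0,0],[-0.374,0.052,0,0,0,0],[-0.374,0.052,0.03,0,0,0],[-0.374,0.052,0.06,0,0,0],[-0.374,0.052,0.075,0,0,0],[-0.374,0.052,0.075,0,0,0],[-0.374,0.052,0.075,0,0,0]]]}}

```text
clock: 7.72
eef_pos: [480.5, 36.4, 92.7]
tool_rot: [-3.14, 0.0, -1.801]
force: [-0.9, -0.2, -0.1]
width: 11.1
```

```bash
python3 - <<'E'
from h import *
np.set_printoptions(precision=1,suppress=True)
snap('a1',h=30,off=(0,0,-40))
s=ctrl.read_state();S=get_image("scene");T=get_image("top")
for n,im in(("scene",S),("top",T)):
    print(n,"tip pred",proj(im,s["eef_pos"]-[0,0,37]),[(r["uv"],r["score"]) for r in models.place_of(n,"pin_tip")][:2],"hole",[(r["uv"],r["score"]) for r in models.place_of(n,"stop_hole")][:2],proj(im,(479.8,36.8,42)))
    print([proj(im,(489.8,36.8,42))-proj(im,(479.8,36.8,42)),proj(im,(479.8,46.8,42))-proj(im,(479.8,36.8,42))])
E
```

```text
7.72 [480.5  36.4  92.7] [-3.1  0.  -1.8] F [-0.9 -0.2 -0.1] w 11.1
scene crop origin [288 228] scale 6.666666666666667
top crop origin [279 219] scale 6.666666666666667
scene tip pred [318.3 256.7] [([335.5, 272.9], 0.3)] hole [([319.5, 264.4], 0.79)] [318.6 262.7]
[array([-3.7, -1.5]), array([-3. ,  1.8])]
top tip pred [308.9 249.6] [] hole [] [308.9 250.7]
[array([-0. , -4.4]), array([-4.4,  0. ])]
```

View pics/a1.png

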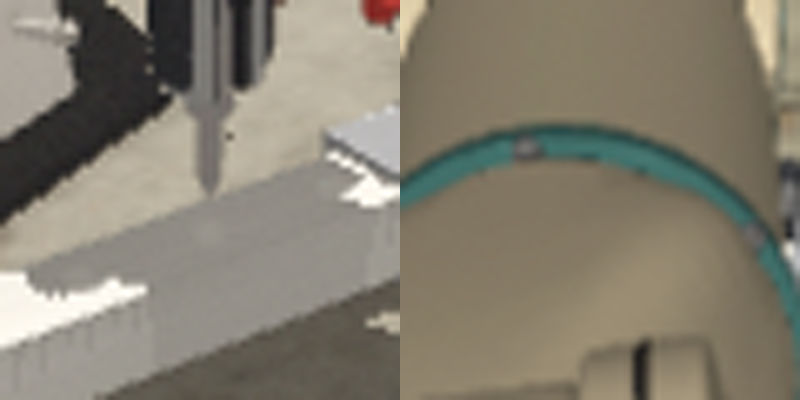

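```bash
python3 - <<'E'
from h import *
acc=0
for i in range(4): acc=acc+get_image("scene")["color"].astype(float)
c=acc[245:275,300:340]/4
c=np.clip((c-90)*2.5,0,255).astype(np.uint8)
cv2.imwrite("pics/a2.png",cv2.resize(c,None,fx=20,fy=20,interpolation=cv2.INTER_CUBIC))
E
```

```text
(no output)
```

View pics/a2.png

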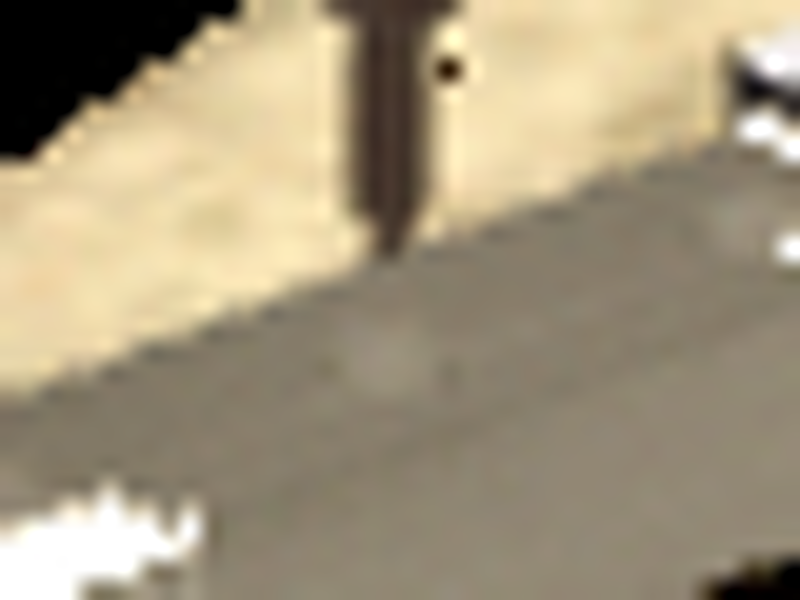

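The tip at px (319.1,257) sits above the hole at (318.9,262.4). It looks about 1 mm short in x, so I correct that and lower.

Emit:
{"fn": "move_arm", "kwargs": {"moves": [[[0,-0.0013,0,0,0,0],[0,-0.0013,0.006,0,0,0],[0,-0.0013,0.012,0,0,0],[0,-0.0013,0.016,0,0,0],[0,-0.0013,0.02,0,0,0],[0,-0.0013,0.023,0,0,0],[0,-0.0013,0.023,0,0,0]]]}}

```text
clock: 9.2
eef_pos: [481.0, 36.5, 68.8]
tool_rot: [3.141, -0.0, -1.8]
force: [0.7, 0.2, -1.2]
width: 11.2
```

```bash
python3 - <<'E'
from h import *
snap('b1',h=25,off=(0,0,-30))
E
```

```text
9.2 [481.   36.5  68.8] [ 3.141 -0.    -1.8  ] F [ 0.7  0.2 -1.2] w 11.2
scene crop origin [293 238] scale 8.0
top crop origin [284 225] scale 8.0
```

View pics/b1.png

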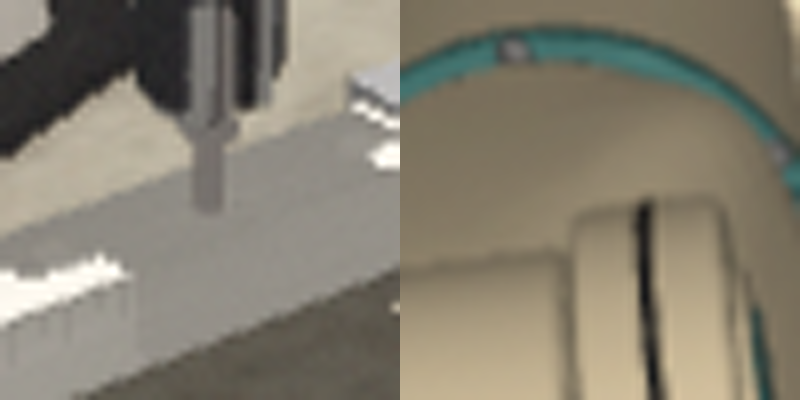

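The shank has entered the hole: it is cut off at about (207,212) in the crop, and there is no contact force. I keep lowering it.

Emit:
{"fn": "move_arm", "kwargs": {"moves": [[[0,0,0.005,0,0,0],[0,0,0.01,0,0,0],[0,0,0.015,0,0,0],[0,0,0.018,0,0,0],[0,0,0.02,0,0,0],[0,0,0.02,0,0,0],[0,0,0.0205,0,0,0]]]}}

```text
clock: 10.18
eef_pos: [481.1, 36.6, 49.1]
tool_rot: [-3.142, 0.0, -1.8]
force: [-2.5, 0.4, 12.4]
width: 10.7
```

```bash
python3 - <<'E'
from h import *
snap('b2',h=25,off=(0,0,-8))
E
```

```text
10.18 [481.1  36.6  49.1] [-3.142  0.    -1.8  ] F [-2.5  0.4 12.4] w 10.7
scene crop origin [293 237] scale 8.0
top crop origin [284 225] scale 8.0
```

View pics/b2.png

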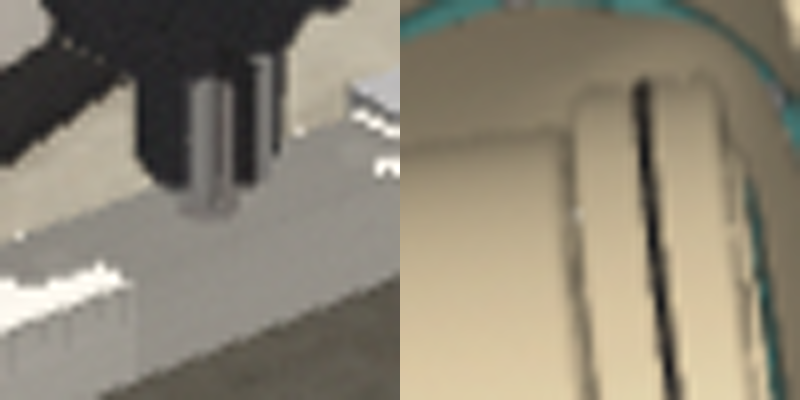

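The collar is flat on the bar, with 12 N of seating force. I release and raise.

Emit:
{"fn": "move_arm", "kwargs": {"moves": [[[0,0,-0.0005,0,0,0],[0,0,-0.0005,0,0,0],[0,0,-0.0005,0,0,0],[0,0,-0.0005,0,0,0],[0,0,-0.0005,0,0,0],[0,0,-0.0005,0,0,0],[0,0,-0.0005,0,0,0],[0,0,-0.0005,0,0,0],[0,0,-0.03,0,0,0],[0,0,-0.08,0,0,0],[0,0,-0.11,0,0,0],[0,0,-0.11,0,0,0]]], "jaw": 1.0}}

```text
clock: 11.78
eef_pos: [482.7, 36.7, 160.6]
tool_rot: [-3.137, 0.002, -1.8]
force: [0.3, -0.1, -0.5]
width: 85.3
```

```bash
python3 - <<'E'
from h import *
np.set_printoptions(precision=1,suppress=True)
snap('c1',h=35,off=(-15,-50,-95))
S=get_image("scene")
for n in("plunger","limit_pin","pin_tip","next_hole"): print(n,[(r["uv"],round(r["score"],2)) for r in models.place_of("scene",n)][:2])
print(proj(S,(481,36.7,78)),proj(S,(481,36.7,42)),proj(S,(457.5,-60.5,95)),proj(S,(457.5,-60.5,67)))
print(proj(S,(467.5,-60.5,81))-proj(S,(457.5,-60.5,81)),proj(S,(457.5,-50.5,81))-proj(S,(457.5,-60.5,81)))
E
```

```text
11.78 [482.7  36.7 160.6] [-3.1  0.  -1.8] F [ 0.3 -0.1 -0.5] w 85.3
scene crop origin [302 210] scale 5.714285714285714
top crop origin [296 219] scale 5.714285714285714
plunger [([354.7, 230.5], 0.71)]
limit_pin [([319.6, 262.2], 0.61)]
pin_tip [([319.8, 277.1], 0.68), ([338.1, 255.9], 0.21)]
next_hole [([334.6, 256.2], 0.91)]
[318.3 247.3] [318.1 262.5] [355.  227.6] [354.5 239.2]
[-3.7 -1.3] [-2.7  1.5]
```

View pics/c1.png

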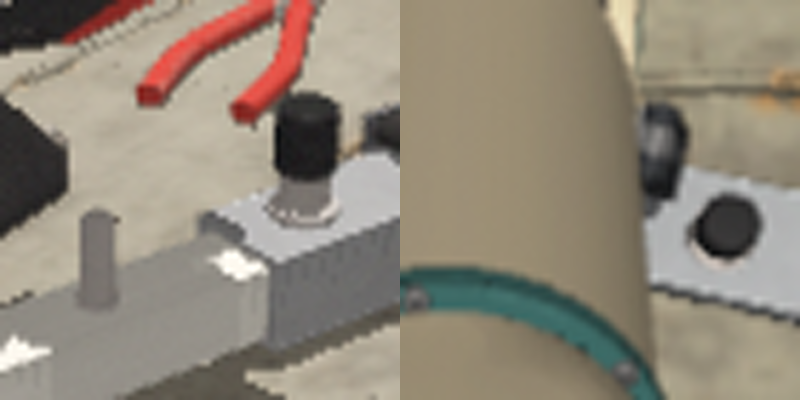

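The limit pin is seated in the middle hole: collar at crop (97,297) and grip top at (97,215). The knob is at crop (308,135). I go to it along the rail.

Emit:
{"fn": "move_arm", "kwargs": {"moves": [[[0.04,0,0,0,0,0],[0.08,0,0,0,0,0],[0.1,0,0,0,0,0],[0.1,0,0.03,0,0,0],[0.1,0,0.06,0,0,0],[0.1,0,0.085,0,0,0],[0.1,0,0.0945,0,0,0],[0.1,0,0.0945,0,0,0],[0.1,0,0.0945,0,0,0]]]}}

```text
clock: 13.25
eef_pos: [458.9, -60.9, 64.6]
tool_rot: [-3.14, 0.0, -1.8]
force: [-0.0, 0.0, -0.1]
width: 85.1
```

```bash
python3 - <<'E'
from h import *
snap('d1',h=30)
E
```

```text
13.25 [458.9 -60.9  64.6] [-3.14  0.   -1.8 ] F [-0.   0.  -0.1] w 85.1
scene crop origin [324 209] scale 6.666666666666667
top crop origin [322 228] scale 6.666666666666667
```

View pics/d1.png

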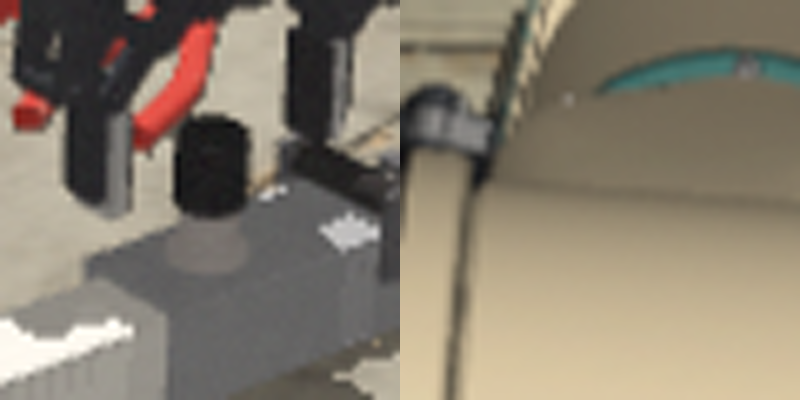

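The fingers straddle the knob evenly, with their inner faces at about (130,…) and (290,…) and the knob at 211. I close on it.

Emit:
{"fn": "move_arm", "kwargs": {"moves": [[[0,0,0,0,0,0],[0,0,0,0,0,0],[0,0,0,0,0,0],[0,0,0,0,0,0],[0,0,0,0,0,0],[0,0,0,0,0,0],[0,0,0,0,0,0],[0,0,0,0,0,0]]], "jaw": 0.0}}

```text
clock: 14.35
eef_pos: [458.4, -60.8, 64.3]
tool_rot: [-3.141, 0.0, -1.8]
force: [-1.0, 0.4, 5.7]
width: 23.3
```

```bash
python3 - <<'E'
from h import *
snap('d2',h=30)
E
```

```text
14.35 [458.4 -60.8  64.3] [-3.141  0.    -1.8  ] F [-1.   0.4  5.7] w 23.3
scene crop origin [324 210] scale 6.666666666666667
top crop origin [322 228] scale 6.666666666666667
```

View pics/d2.png

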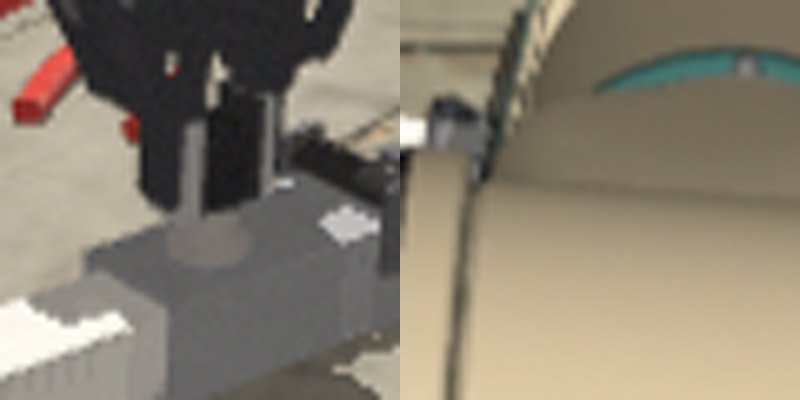

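The knob is gripped: width reads 23.3, with the same roughly 1.8 mm bias as the pin. Now I lift it 14.5 mm.

Emit:
{"fn": "move_arm", "kwargs": {"moves": [[[0,0,-0.004,0,0,0],[0,0,-0.009,0,0,0],[0,0,-0.013,0,0,0],[0,0,-0.0145,0,0,0],[0,0,-0.0145,0,0,0],[0,0,-0.0145,0,0,0],[0,0,-0.0145,0,0,0]]]}}

```text
clock: 15.32
eef_pos: [458.4, -60.8, 78.4]
tool_rot: [3.142, -0.0, -1.8]
force: [1.5, -0.8, -6.9]
width: 23.1
```

```bash
python3 - <<'E'
from h import *
snap('d3',h=30,off=(0,0,-14))
E
```

```text
15.32 [458.4 -60.8  78.4] [ 3.142 -0.    -1.8  ] F [ 1.5 -0.8 -6.9] w 23.1
scene crop origin [324 210] scale 6.666666666666667
top crop origin [322 228] scale 6.666666666666667
```

View pics/d3.png

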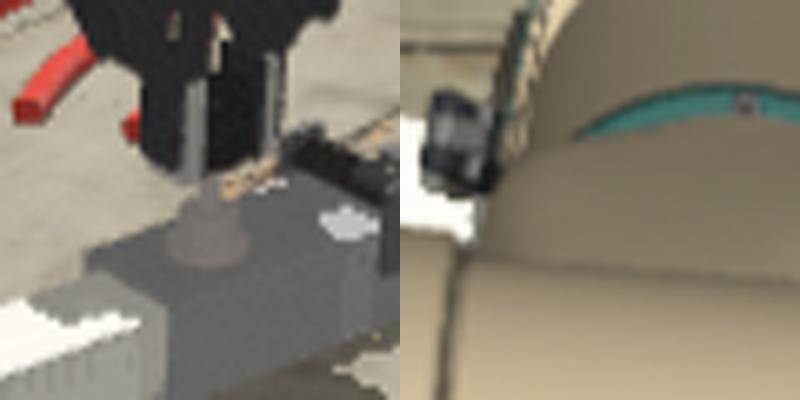

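The knob is up, showing a gap over the collar at about (210,185), and the spring pulls −6.9 N. Next I slide 50 mm forward, which is −x in tool axes.

Emit:
{"fn": "move_arm", "kwargs": {"moves": [[[-0.005,0,0,0,0,0],[-0.013,0,0,0,0,0],[-0.021,0,0,0,0,0],[-0.029,0,0,0,0,0],[-0.037,0,0,0,0,0],[-0.044,0,0,0,0,0],[-0.048,0,0,0,0,0],[-0.05,0,0,0,0,0],[-0.05,0,0,0,0,0],[-0.05,0,0,0,0,0]]]}}

```text
clock: 16.68
eef_pos: [469.8, -11.7, 78.5]
tool_rot: [-3.142, 0.001, -1.8]
force: [0.7, 0.7, -6.2]
width: 23.2
```

```bash
python3 - <<'E'
from h import *
snap('e1',h=35,off=(0,0,-14))
E
```

```text
16.68 [469.8 -11.7  78.5] [-3.142e+00  1.000e-03 -1.800e+00] F [ 0.7  0.7 -6.2] w 23.2
scene crop origin [301 211] scale 5.714285714285714
top crop origin [295 218] scale 5.714285714285714
```

View pics/e1.png

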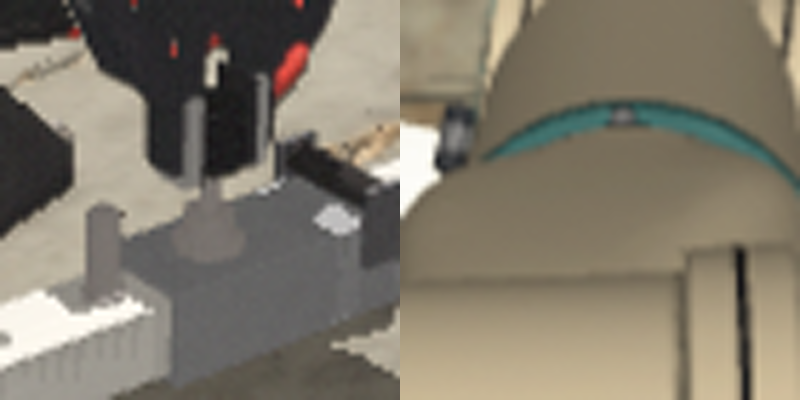

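The section has moved forward and its front edge is now close to the limit pin at (105,240). I lower the plunger.

Emit:
{"fn": "move_arm", "kwargs": {"moves": [[[0,0,0.003,0,0,0],[0,0,0.006,0,0,0],[0,0,0.009,0,0,0],[0,0,0.012,0,0,0],[0,0,0.0145,0,0,0],[0,0,0.0147,0,0,0],[0,0,0.0147,0,0,0],[0,0,0.0147,0,0,0]]]}}

```text
clock: 17.77
eef_pos: [469.8, -12.1, 64.3]
tool_rot: [-3.141, 0.0, -1.8]
force: [-1.1, 1.9, 6.1]
width: 23.1
```

```bash
python3 - <<'E'
from h import *
snap('e2',h=35)
E
```

```text
17.77 [469.8 -12.1  64.3] [-3.141  0.    -1.8  ] F [-1.1  1.9  6.1] w 23.1
scene crop origin [301 211] scale 5.714285714285714
top crop origin [295 218] scale 5.714285714285714
```

View pics/e2.png

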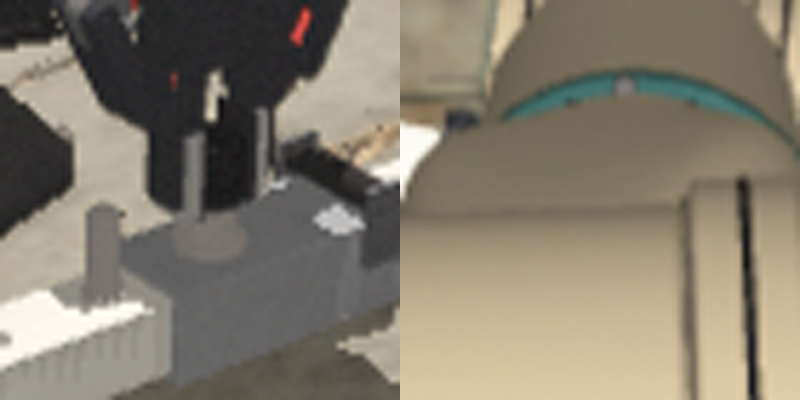

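Emit:
{"fn": "move_arm", "kwargs": {"moves": [[[0,0,0.0005,0,0,0],[0,0,0.0005,0,0,0],[0,0,0.0005,0,0,0],[0,0,0.0005,0,0,0]]]}}

```text
clock: 18.38
eef_pos: [469.8, -12.0, 64.3]
tool_rot: [-3.141, 0.0, -1.8]
force: [-1.1, 2.3, 12.0]
width: 23.1
```

```bash
python3 - <<'E'
from h import *
snap('f',h=40)
for n in("limit_pin","piston","pliers","wood_block"): print(n,[(r["uv"],round(r["score"],2)) for r in models.place_of("scene",n)][:1])
s=ctrl.read_state()
if 58<s["eef_pos"][2]<67 and 1<s["force"][2]<30 and 21<s["width"]<26: print(job.finish_job())
E
```

```text
18.38 [469.8 -12.   64.3] [-3.141  0.    -1.8  ] F [-1.1  2.3 12. ] w 23.1
scene crop origin [296 206] scale 5.0
top crop origin [290 213] scale 5.0
limit_pin [([319.0, 265.1], 0.67)]
piston [([242.5, 328.9], 0.89)]
pliers []
wood_block [([319.6, 258.9], 0.71)]
the job is handed in; nothing more can be done
None
```

I put the limit pin fully into the stop hole, slid the section one hole forward and lowered the plunger home. I then handed the job in at about 18.5 s, still gripping the knob. The hand-in gives no verdict.

**Limit pin:** It stopped with 12 N of push, and its collar sits flat on the bar in the middle of the three free holes.

**Plunger and section:** I lifted the knob about 14 mm, felt the spring pull of about 6–7 N, and slid the section 50 mm forward. The knob came back to the height where I first gripped it (TCP z 64.3 mm both times). It pressed firmly against its stop with 12 N, and the jaw width stayed at 23.1 mm. I did not test the lock by pushing the section sideways.

**Bystanders:** The network found the piston where it was before. It missed the pliers in the last picture, and its wood block result was a false hit on the bar. Neither was confirmed at the end, but no move went near them and no forces suggested contact.

**Jaw width offset:** The width reads about 2 mm low on both the pin and the knob. I took this as a constant offset.

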